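# Dry run along the weld joint

### The job

Make a dry run of the weld with the fingertips: with the fingers pointing down, start over the tack weld next to the run-on tab and slowly follow the dog-leg joint, bends included, to the last tack weld at the other end, keeping the fingertips one to two centimetres above the plate all along. Stop there and finish still pointing at that last tack weld from the same height. Do not touch the plate or anything else lying around.

Things in the scene. Friction and masses are not known exactly. Their poses are not given: they have to be found in the camera images.
- plate: workpiece: grey steel plates tacked into one slab 220 (x) x 150 (y) x 12 mm, 3.2 kg, loose on the table; origin under its centre, z up. On top the joint is a dark line in a bright band 24 mm wide: from (-110,-30) mm straight to (-35,-30), slanting to (35,30), straight to (110,30). A bright run-on tab, 35 x 40 x 8 mm, sticks out of the -x edge at the joint's start; the other end has none
- seam0 (a point): point on the joint at the height of the plate top (12 mm above the table): the first tack weld, 10 mm in from the plate edge that carries the run-on tab (round, 13 mm across, 2.5 mm proud of the plate)
- seam1 (a point): point on the joint at the height of the plate top (12 mm above the table): between seam0 and seam2, half-way
- seam2 (a point): point on the joint at the height of the plate top (12 mm above the table): the second tack weld, at the first bend (round, 13 mm across, 2.5 mm proud of the plate)
- seam3 (a point): point on the joint at the height of the plate top (12 mm above the table): between seam2 and seam5, one third of the way
- seam4 (a point): point on the joint at the height of the plate top (12 mm above the table): between seam2 and seam5, two thirds of the way
- seam5 (a point): point on the joint at the height of the plate top (12 mm above the table): the third tack weld, at the second bend (round, 13 mm across, 2.5 mm proud of the plate)
- seam6 (a point): point on the joint at the height of the plate top (12 mm above the table): between seam5 and seam7, half-way
- seam7 (a point): point on the joint at the height of the plate top (12 mm above the table): the last tack weld, 10 mm in from the opposite plate edge (round, 13 mm across, 2.5 mm proud of the plate)
- magnet: red and black block-shaped welding magnet 50 x 36 x 24 mm high, loose on the plate in the corner between the first straight and the slant, its near side at least 30 mm from the joint's centre line; origin under its centre. Leave it alone; closed fingers pass with room to spare, widely opened ones may hit it
- nut: steel hexagon nut, 30 mm across and 16 mm high, loose on the plate on the other side of the joint, at least 35 mm from its centre line; origin under its centre. Leave it alone
- tube: square steel tube offcut 160 x 50 x 50 mm lying on the table to the right of the plate; origin under its centre. Leave it alone
- brush: brush with a green handle lying on the table to the left of the plate, under 60 mm high; origin under its middle. Leave it alone
- hammer: hammer with a wooden handle lying on the table further left, under 60 mm high; origin under its middle. Leave it alone

How it is judged:
By the outcome, as a careful person would: the job done as asked, in the order asked, and still so for the second after the job is handed in, with the robot touching nothing.
It also fails if it takes over 43 s, if anything falls off the work surface, if the arm or the gripper's body presses on something with over 40 N, if the wrist force passes 120 N, or if a joint passes its speed limit or range.

### The arm

A 7-joint arm with a two-finger parallel gripper is mounted at the origin on the work surface. World frame = base frame: x ahead of the robot, y to its left, z up, the work surface at z = 0. Lengths are in mm, angles in rad, forces in N, time in s.
With the tool pointing down it reaches from about 400 to 900 mm from the base axis. Payload 5.6 kg.
Tool frame: the origin (TCP) lies midway between the tips of the shut fingers; the grasp point (between the pads) lies 19 mm behind it; z points along the fingers, y is the line along which they close (so a half turn about z gives the same grasp; the last joint's range is limited). The gripper opens to 92 mm and grips with 3 to 60 N. Pads are 20 mm wide; open, the fingers measure 128 mm over their backs; the gripper's body (75 mm by 189 mm) begins 69 mm behind the grasp point.
Start: joints at [1.269, 0.468, -0.012, 1.603, 0.006, 1.071, -0.056], TCP at [166.306, -628.372, 214.592] pointing down, gripper open.
Joint ranges: [-2.53, 2.53], [-0.31, 2.02], [-1.57, 1.55], [0.28, 2.44], [-1.29, 4.43], [0.15, 1.84], [-2.92, 2.92]. Speed limits (rad/s): [2.57, 2.57, 3.14, 3.14, 3.14, 3.14, 3.14].

### API

Orientations are given as a rotation vector (axis times angle).
In Python, from cell import robot, grip, kin, viewer gives the robot as it stands. Calls block until the motion is done:
- robot.movep(position, orientation): joint-space move of the TCP to a pose.
- robot.servo_line(position, feed=150, rotation=None): straight line of the TCP; rotation=None keeps the orientation; feed is the mean speed in mm/s.
- robot.goto_joints(angles): joint-space move.
- grip(opening, newtons=None): opening from 0.0 (shut) to 1.0 (fully open); newtons is the grip in N (None keeps the last); returns when the fingers have stopped.
- robot.hold(seconds).
- kin.ik(position, orientation): joint angles nearest the present ones, or None.
- robot.observe(): the state.
- viewer.read_camera(name): name is "side" or "top"; returns the picture (384x512x3 uint8, red, green, blue); there is no depth.
- viewer.camera_info(name): a dict with "camera_matrix" (3x3 intrinsics, pixels), "k1" (the pictures are not rectified: a ray, as slopes to the right and down, at radius r is drawn at 1 + k1 r^2 times it, then the intrinsics apply), "R" (3x3) and "t" (3): a world point X has camera coordinates R X + t. Camera axes: x right, y down, z forward; pixel columns grow to the right and rows downward; lengths in mm; the calibration is good to about 2 mm. A picture is of the moment at which its call begins. camera_info takes no time and is no camera call.
A pose or a line that the arm cannot do raises robot.IKError and nothing moves.
- robot.job_done(): hands the job in; it is judged then, once.
Trained networks look in the newest picture that a camera, given by its name, has taken for a name from the list of things; names that differ only in an ending like _2 or _b are one class to them, and where a whole thing is asked for, a point or a joint stands for the part that bears it (a point fixed in the world has none). Each returns a list of dicts, best first, with "confidence" (0 to 1); they miss things now and then, are a little off and sometimes report something else, mostly with a low value. They report only what shows in the picture. A call takes as long as a camera call.
- viewer.silhouettes(name, camera): "mask" (384x512 bool, what is visible of it).
- viewer.pinpoint(name, camera): "at" ([x, y, z] in mm, in the coordinates of the camera as it stood for that picture, good to about 4 mm: a listed point, or the origin of a listed thing).
The state is a dict: "t": time; "joints": joint angles; "joint_velocities": joint speeds; "joint_torque": joint torques, N m; "tcp_pos": TCP position; "tcp_rot": TCP orientation; "contact_force": force on the tool from outside, world axes, zero at the start; "wrist_torque": the same for the moment, N m; "grip_width": opening from 0.0 (shut) to 1.0 (fully open); "grip_force": force on a finger pad.
Only numpy, scipy, OpenCV 4.12 (cv2) and the standard library are available. Lean on these libraries where they do the work, as an engineer would, in place of code of your own. Each camera call takes 0.05 s, during which the arm holds its last target. There are 200 camera calls.

## Working session

There is one attempt and no reset: what is moved stays moved. The work goes in short steps, each a Python script; the robot and the scene stay as the last script left them, time stands still between calls to the robot, and variables do not carry over. Pictures are saved under pics/ and viewed, at most 10 in all, crops included, and the job is handed in when it is done.

```bash
mkdir -p pics; cat > h.py <<'E'
import numpy as np, cv2
from cell import robot, grip, kin, viewer
def world(c,p):
    i=viewer.camera_info(c); return np.array(i["R"]).T@(np.array(p)-np.array(i["t"]))
def save(c,n):
    im=viewer.read_camera(c); cv2.imwrite(f"pics/{n}.png",im[:,:,::-1]); return im
def pix2w(c,uv,z):
    i=viewer.camera_info(c);K=np.array(i["camera_matrix"],float);R=np.array(i["R"]);t=np.array(i["t"])
    uv=np.array(uv,float).reshape(-1,1,2)
    n=cv2.undistortPoints(uv,K,np.array([i["k1"],0,0,0.])).reshape(-1,2)
    d=np.c_[n,np.ones(len(n))]@R; C=-R.T@t
    return C+d*((z-C[2])/d[:,2])[:,None]
def proj(c,X):
    i=viewer.camera_info(c)
    return cv2.projectPoints(np.array(X,float),cv2.Rodrigues(np.array(i["R"],float))[0],np.array(i["t"],float),np.array(i["camera_matrix"],float),np.array([i["k1"],0,0,0.]))[0].reshape(-1,2)
E
python3 - <<'E'
from h import *
np.set_printoptions(precision=1,suppress=True)
for c in("top","side"):
    save(c,c+"1"); i=viewer.camera_info(c); print(c,-np.array(i["R"]).T@i["t"])
    for n in ["plate","magnet","nut","tube"]+[f"seam{k}" for k in range(8)]:
        print(n,[(world(c,d["at"]),round(d["confidence"],2),proj(c,world(c,d["at"]))[0]) for d in viewer.pinpoint(n,c)[:2]])
o=robot.observe();print(o["t"],o["tcp_rot"])
E
```

```text
top [ 422.8   66.1 1471.7]
plate []
magnet [(array([560. ,  32.9,  14.4]), 0.52, array([261.2, 209.2])), (array([500.8, -10.4,  13.8]), 0.45, array([275. , 226.9]))]
nut [(array([572.9, -25. ,  12.5]), 0.47, array([278.7, 204.8])), (array([527.4,  82.3,  12.9]), 0.44, array([246.3, 219.6]))]
tube [(array([ 499.8, -389.1,   -2.8]), 0.62, array([389.7, 224.2])), (array([592. ,  94.9,  13.2]), 0.36, array([242., 200.]))]
seam0 [(array([577. ,  12.5,  11.1]), 0.88, array([267.2, 203.9])), (array([526. ,  82.9,  11.2]), 0.88, array([246.2, 220.1]))]
seam1 [(array([577. ,  12.5,  11.1]), 0.88, array([267.2, 203.9])), (array([526. ,  82.9,  11.2]), 0.88, array([246.2, 220.1]))]
seam2 [(array([577. ,  12.5,  11.1]), 0.88, array([267.2, 203.9])), (array([526. ,  82.9,  11.2]), 0.88, array([246.2, 220.1]))]
seam3 [(array([577. ,  12.5,  11.1]), 0.88, array([267.2, 203.9])), (array([526. ,  82.9,  11.2]), 0.88, array([246.2, 220.1]))]
seam4 [(array([577. ,  12.5,  11.1]), 0.88, array([267.2, 203.9])), (array([526. ,  82.9,  11.2]), 0.88, array([246.2, 220.1]))]
seam5 [(array([577. ,  12.5,  11.
[... 1065 characters left out ...]
3]), 0.91, array([267.5, 194.8]))]
seam3 [(array([571.1, -23.9,  15.1]), 0.94, array([274.2, 190.1])), (array([573.7,   6.1,  11.3]), 0.91, array([267.5, 194.8]))]
seam4 [(array([571.1, -23.9,  15.1]), 0.94, array([274.2, 190.1])), (array([573.7,   6.1,  11.3]), 0.91, array([267.5, 194.8]))]
seam5 [(array([571.1, -23.9,  15.1]), 0.94, array([274.2, 190.1])), (array([573.7,   6.1,  11.3]), 0.91, array([267.5, 194.8]))]
seam6 [(array([571.1, -23.9,  15.1]), 0.94, array([274.2, 190.1])), (array([573.7,   6.1,  11.3]), 0.91, array([267.5, 194.8]))]
seam7 [(array([571.1, -23.9,  15.1]), 0.94, array([274.2, 190.1])), (array([573.7,   6.1,  11.3]), 0.91, array([267.5, 194.8]))]
1.3 [ 3.1  0.4 -0. ]
```

View pics/top1.png

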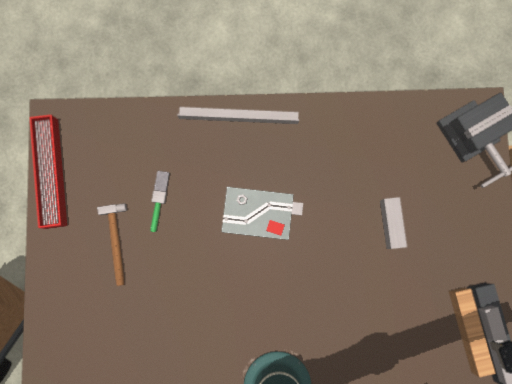

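View pics/side1.png

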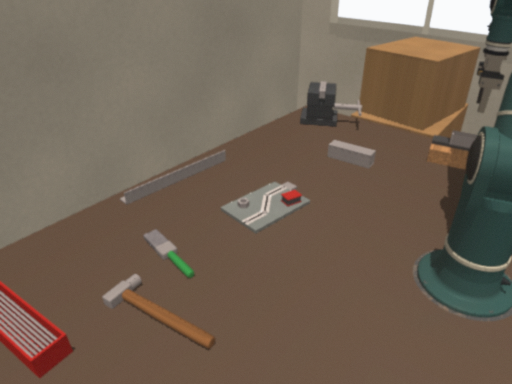

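The top view shows the plate centred near (258,213). The run-on tab is at the right (297,208), the last tack at the left end near (227,219), the magnet at (276,228) and the nut at (242,200). Next I fit the plate pose photometrically in both views and shut the gripper.

```bash
cat >> h.py <<'E'
S=np.array([[-100,-30],[-67.5,-30],[-35,-30],[-35/3,-10],[35/3,10],[35,30],[67.5,30],[100,30]],float)
J=np.array([[-110,-30],[-35,-30],[35,30],[110,30]],float)
def W(p,xy,z=12):
    c,s=np.cos(p[2]),np.sin(p[2]); return np.c_[np.asarray(xy)@np.array([[c,s],[-s,c]])+p[:2],np.full(len(xy),z)]
def template():  # 1 mm/px, plate frame, 160..-160 x 120..-120
    g=np.full((240,320),45,np.uint8); o=lambda a:np.int32(np.round(np.array(a)+[160,120]))
    cv2.rectangle(g,(50,45),(270,195),150,-1); cv2.rectangle(g,(15,70),(50,110),225,-1)
    cv2.polylines(g,[o(J)],False,240,24); cv2.polylines(g,[o(J)],False,60,4)
    return cv2.GaussianBlur(g,(0,0),1.5).astype(float)
E
python3 - <<'E'
from h import *
from scipy.optimize import minimize
np.set_printoptions(precision=3,suppress=True)
grip(0.0)
T=template(); X,Y=np.meshgrid(np.arange(-160,160),np.arange(-120,120)); P=np.c_[X.ravel(),Y.ravel()]
M=np.ones(T.shape,bool)
M[120+10:195,40:175]=1
for c in("top","side"):
    im=viewer.read_camera(c); g=cv2.cvtColor(im,cv2.COLOR_RGB2GRAY)
    def cost(q):
        p=[q[0],q[1],q[2]/100]; uv=proj(c,W(p,P)).astype(np.float32).reshape(240,320,2)
        r=cv2.remap(g,uv,None,cv2.INTER_LINEAR).astype(float); return -np.corrcoef(r.ravel(),T.ravel())[0,1]
    best=min((minimize(cost,[549,50,a],method="Nelder-Mead",options=dict(initial_simplex=[[549,50,a],[559,50,a],[549,60,a],[549,50,a+8]],xatol=.1,fatol=1e-5)) for a in(157,172)),key=lambda r:r.fun)
    p=best.x*[1,1,.01]; print(c,p,best.fun); print(W(p,S)[[0,2,5,7],:2])
    big=cv2.resize(im[160:260,190:330,::-1],None,fx=5,fy=5,interpolation=cv2.INTER_CUBIC)
    q=(proj(c,W(p,S))-[190,160]+.5)*5
    for u in q: cv2.circle(big,tuple(int(v) for v in u),4,(0,0,255),1)
    q=(proj(c,W(p,[[-110,-75],[110,-75],[110,75],[-110,75]]))-[190,160]+.5)*5
    cv2.polylines(big,[np.int32(q)],True,(255,0,0),1); cv2.imwrite(f"pics/{c}fit.png",big)
    for d in viewer.pinpoint("seam0",c): print(world(c,d["at"]),round(d["confidence"],2))
E
```

```text
top [549.343  46.206   1.428] -0.9572782763231753
[[564.799 -57.047]
 [574.054   7.291]
 [524.632  85.121]
 [533.887 149.458]]
[576.068  11.254   9.45 ] 0.95
[557.693  35.05   14.282] 0.95
[526.786  81.957  11.817] 0.94
[571.917 -25.216  12.167] 0.91
[564.343 -56.848   7.909] 0.83
[525.768 114.763   7.573] 0.76
[532.576 146.858  16.168] 0.68
side [549.387  46.681   1.424] -0.8482268926920234
[[564.42  -56.634]
 [573.939   7.665]
 [524.836  85.697]
 [534.355 149.996]]
[544.057  61.959   8.894] 0.95
[558.143  34.29   14.764] 0.9
[562.744 -55.834  14.85 ] 0.83
[521.851  88.822  14.634] 0.81
[528.831 149.065  13.92 ] 0.74
[573.494   5.618  13.373] 0.73
[531.417 116.747   6.954] 0.69
```

View pics/topfit.png

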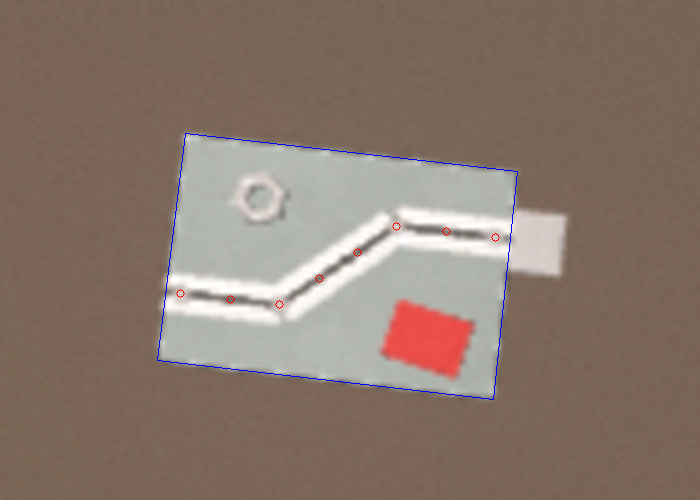

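View pics/sidefit.png

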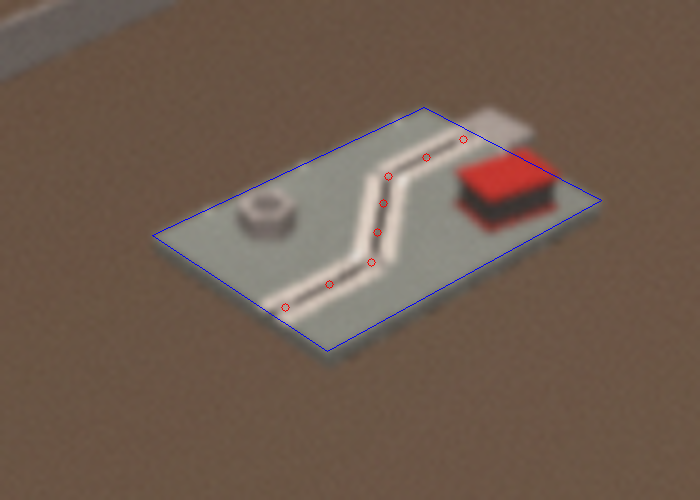

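Both views agree within 1 mm, and the overlay sits on the joint. The magnet and nut are clear of it. Approach seam0 now.

```bash
python3 - <<'E'
from h import *
np.set_printoptions(precision=3,suppress=True)
p=[549.4,46.4,1.426]; Q=W(p,S,27)
rot=[np.pi,0,0] 
a=cv2.Rodrigues(np.array(robot.observe()["tcp_rot"],float))[0]; print(a)
for r in (robot.observe()["tcp_rot"],rot):
    print([kin.ik(list(q),list(r)) for q in Q[[0,7]]])
robot.movep([Q[0,0],Q[0,1],200],rot)
robot.servo_line(list(Q[0]+[0,0,33]),feed=100)
robot.servo_line(list(Q[0]),feed=30)
o=robot.observe(); print(o["t"],o["tcp_pos"],Q[0],o["tcp_rot"],o["contact_force"],o["grip_width"])
ims=[]
for c in("top","side"):
    im=viewer.read_camera(c); u,v=proj(c,Q[:1])[0].astype(int)
    ims.append(cv2.resize(im[v-45:v+45,u-50:u+50,::-1],None,fx=4,fy=4,interpolation=cv2.INTER_CUBIC))
cv2.imwrite("pics/start.png",np.hstack(ims))
E
```

```text
[[ 0.967  0.256 -0.   ]
 [ 0.256 -0.967 -0.   ]
 [-0.     0.    -1.   ]]
[array([ 0.259,  0.612, -0.279,  1.91 ,  0.263,  0.655, -1.494]), array([ 0.077,  0.649, -0.529,  1.929,  0.495,  0.696, -2.064])]
[array([ 0.226,  0.606, -0.237,  1.912,  0.223,  0.649, -1.72 ]), array([ 0.035,  0.634, -0.472,  1.931,  0.443,  0.68 , -2.28 ])]
8.125 [564.853 -56.869  27.215] [564.657 -56.882  27.   ] [3.142 0.    0.001] [-0.517  0.767 -1.026] 0.0035444671356970295
```

View pics/start.png

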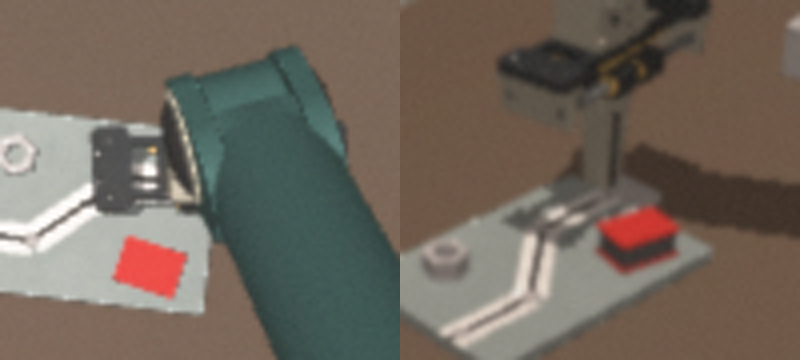

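The side view shows the shut fingertips at the first tack by the tab (about (605,190) in the crop), clear of the magnet, with no contact. Follow the joint.

```bash
python3 - <<'E'
from h import *
np.set_printoptions(precision=2,suppress=True)
Q=W([549.4,46.4,1.426],S,27)
robot.hold(0.3)
for k in (2,5,7):
    robot.servo_line(list(Q[k]),feed=22)
    o=robot.observe(); print(o["t"],np.array(o["tcp_pos"])-Q[k],o["contact_force"])
robot.hold(0.5)
im=viewer.read_camera("side"); u,v=proj("side",Q[7:])[0].astype(int)
cv2.imwrite("pics/end.png",cv2.resize(im[v-60:v+50,u-60:u+80,::-1],None,fx=5,fy=5,interpolation=cv2.INTER_CUBIC))
print(robot.observe()["t"])
E
```

```text
11.6333 [-0.03 -0.06 -0.02] [ 0.82 -0.44  0.36]
15.975 [ 0.01 -0.04 -0.01] [-0.37 -0.07  0.33]
19.0833 [-0.02 -0.1  -0.02] [-0.53 -0.2  -0.09]
19.6333
```

View pics/end.png

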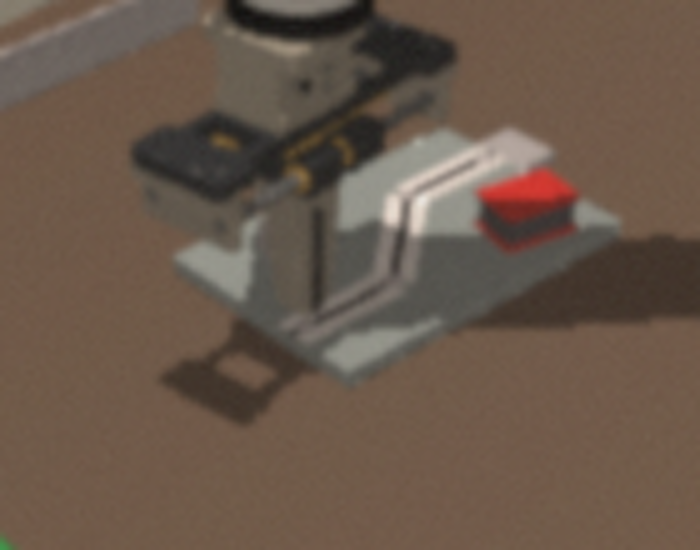

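The fingertips hover over the last tack (about (305,315) in the crop), and the plate and magnet have not moved. Hand in.

```bash
python3 -c "
from cell import robot
print(robot.job_done())"
```

```text
the job is handed in; nothing more can be done
None
```

The dry run is done and handed in: the closed fingertips followed the joint from the first tack by the tab to the last one, commanded 15 mm above the plate, with no contact, and stopped there pointing at it after about 20 s.

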